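# Sort the sample tubes and specimen jars on the laboratory bench

### The arm

A 6-joint arm with a two-finger parallel gripper is mounted at the origin on the work surface. World frame = base frame: x ahead of the robot, y to its left, z up, the work surface at z = 0. Lengths are in m, angles in rad, forces in N, time in s.
With the tool pointing down it reaches from about 0.35 to 0.925 m from the base axis. Payload 6.4 kg.
Tool frame: the origin (TCP) lies at the centre of the arm's flange, where the gripper is bolted on; the fingertips stand 199 mm ahead of it and the grasp point (between the pads) lies 180 mm ahead of it (manip.tcp_to_tips is the distance from the TCP to the fingertips, in m); z points along the fingers, y is the line along which they close (so a half turn about z gives the same grasp; the last joint's range is limited). The gripper opens to 94 mm and grips with 3 to 60 N. Pads are 16 mm wide; open, the fingers measure 119 mm over their backs; the gripper's body (75 mm by 177 mm) begins 78 mm behind the grasp point.
Start: joints at [-1.389, 0.245, 1.558, -0, 1.339, -0.174], TCP at [0.226, -0.609, 0.405] pointing down, gripper open.
Joint ranges: [-3.13, 3.13], [-1.02, 2.26], [0.13, 2.54], [-0.95, 4.09], [0.21, 2.88], [-2.74, 2.74]. Speed limits (rad/s): [2.57, 2.57, 3.14, 3.14, 3.14, 3.14].

### API

Orientations are given as a 3x3 rotation matrix whose columns are the frame's x, y, z axes.
In Python, from workcell import manip, read_camera, get_calibration, ticket, spot_in gives the robot as it stands.
- The arm moves only by the tool carry_out, never from a script. Its argument "steps" is a list of rows, each an object with "gripper": the closure, from 0 (fully open) to 1 (shut); "xyz": the shift along the tool's x, y, z in units of 40 mm (1.0 is 40 mm), a list of three; "delta_rot": the turn, a rotation vector about the tool's x, y, z in units of 6 degrees (1.0 is 6 degrees), a list of three. A call has exactly 8 rows; each row shifts and turns the commanded pose from where the row before left it, along the tool's axes as they then stand; what a row does not reach is not made up. A row lasts 1/12 s, in which the tool goes at most 41.7 mm and 7.16 degrees, less where a joint would pass 70% of its speed; a pose out of reach is approached as far as the arm can. A call is refused whole if a number of a shift passes 1 or a number of a turn 1, either way. A call with a gripper value outside its range is refused whole. The fingers move at their own pace and stop on an object; "force" is the grip in N (left out, the last holds). Time passes only in rows, so rows that do not move let the fingers close, or fill a call up. It gives the time, the measured TCP pose, the force, the opening and the grip force at its end, in the units of the state.
- manip.get_obs(): the state, without advancing time (a new reading comes with each control period).
- read_camera(name): name is "scene" or "side" or "wrist"; returns (picture, depth): 384x512x3 uint8, blue, green, red; 384x512 float32, m along the optical axis (not along the pixel's ray), 0 where there is no reading.
- get_calibration(name): a dict with "camera_matrix" (3x3 intrinsics, pixels), "cam_to_world" (4x4, takes a point from camera to world coordinates); the wrist camera has in their place "hand_eye" (4x4, takes a point from camera to tool coordinates, whose origin is the TCP and whose axes are the flange's). Camera axes: x right, y down, z forward; pixel columns grow to the right and rows downward; lengths in m; the calibration is good to about 2 mm. A picture is of the moment at which its call begins: read the wrist's pose just before it. get_calibration takes no time and is no camera call.
- ticket.job_done(): hands the job in; it is judged then, once.
Trained networks look in the newest picture that a camera, given by its name, has taken for a name from the list of things; names that differ only in an ending like _2 or _b are one class to them, and where a whole thing is asked for, a point or a joint stands for the part that bears it (a point fixed in the world has none). Each returns a list of dicts, best first, with "conf" (0 to 1); they miss things now and then, are a little off and sometimes report something else, mostly with a low value. They report only what shows in the picture. A call takes as long as a camera call. They do not tell look-alikes from the thing itself.
- spot_in(camera, label): "centre" ([x, y, z] in m, in the coordinates of the camera as it stood for that picture, good to about 4 mm: the middle of the surface that is visible of it).
The state is a dict: "clock": time; "joint_positions": joint angles; "dq": joint speeds; "effort": joint torques, N m; "tool_pos": TCP position; "eef_rot": TCP orientation; "wrist_force": force on the tool from outside, world axes, zero at the start; "torque": the same for the moment, N m; "width": finger opening in m; "grasp_force": force on a finger pad.
Only numpy, scipy, OpenCV 4.12 (cv2) and the standard library are available. Lean on these libraries where they do the work, as an engineer would, in place of code of your own. Each camera call takes 0.05 s, during which the arm holds its last target. There are 200 camera calls.

### The job

Sort the samples left on the bench: lay the two yellow-capped tubes flat in the red tray, side by side along its length, and stand the red-lidded jars upright in the cream tray in a straight row, one jar inside each of the three blue circles. The jar already in the cream tray stands out of line and must be brought onto a circle too. Leave the pipette, the white dish and the timer where they are.

Things in the scene. Friction and masses are not known exactly. Their poses are not given: they have to be found in the camera images.
- tube_tray: red open tray for the tubes, fixed to the bench, to the robot's left or right: 180 mm long (x) by 140 mm (y), walls 26 mm high and 5 mm thick, inner floor 5 mm above the bench. Origin at the centre of its underside, x along its length
- jar_tray: low cream tray for the jars, fixed to the bench, on the other side: 270 mm long (x) by 130 mm (y), walls 16 mm high and 5 mm thick, inner floor 5 mm above the bench, three blue circles printed in a row along its middle. Origin at the centre of its underside, x along its length
- circle0 (a point): centre of the nearest (-x) blue printed circle (63 mm inside diameter) on the inner floor of the cream tray; circles are 76 mm apart
- circle1 (a point): centre of the middle blue printed circle (63 mm inside diameter) on the inner floor of the cream tray; circles are 76 mm apart
- circle2 (a point): centre of the farthest (+x) blue printed circle (63 mm inside diameter) on the inner floor of the cream tray; circles are 76 mm apart
- tube_a: first sample tube lying on the bench: frosted white, 100 mm long, body 16 mm in diameter, with a yellow six-sided screw cap (20 mm across flats, 20 mm long) at its +x end and a round foot (20 mm in diameter, 12 mm long) at its -x end, paper label round the middle. 25 g. Origin on the tube's axis at mid-length, 10 mm above what it lies on; x along the tube towards the cap
- tube_b: second sample tube lying on the bench: frosted white, 100 mm long, body 16 mm in diameter, with a yellow six-sided screw cap (20 mm across flats, 20 mm long) at its +x end and a round foot (20 mm in diameter, 12 mm long) at its -x end, paper label round the middle. 25 g. Origin on the tube's axis at mid-length, 10 mm above what it lies on; x along the tube towards the cap (same as the first)
- jar_a: first loose specimen jar standing upright: frosted white body 40 to 43 mm in diameter, red lid 46 mm in diameter from 44 to 60 mm high (60 mm is the total height), paper label. About 60 g. Origin at the centre of its underside, z up. It starts on the bench
- jar_b: second loose specimen jar standing upright: frosted white body 40 to 43 mm in diameter, red lid 46 mm in diameter from 44 to 60 mm high (60 mm is the total height), paper label. About 60 g. Origin at the centre of its underside, z up. It starts on the bench
- jar_c: third specimen jar standing upright: frosted white body 40 to 43 mm in diameter, red lid 46 mm in diameter from 44 to 60 mm high (60 mm is the total height), paper label. About 60 g. Origin at the centre of its underside, z up. It starts inside the cream tray, out of line with the circles, beside their row on the tray's -y side
- pipette: bystander: cream and blue hand pipette lying across the bench beyond the work, about 290 mm long, 30 mm high; do not disturb
- dish: bystander: white ceramic staining dish, 100 by 80 by 22 mm; do not disturb
- timer: bystander: grey bench timer, 70 by 75 by 24 mm; do not disturb
There are look-alikes about, which are no part of the job. What is shaped like the jar_a but green is not meant.

How it is judged:
At the end, for the whole second after the job is handed in: Both tubes lie flat on the floor of the red tray, not on top of each other, within 0.35 rad of its length; each of the three blue circles of the cream tray has an upright jar standing on the tray floor with its centre within 12 mm of the circle's centre; all released and at rest (x of tube_a in the frame of tube_tray between -0.045 and 0.045 m and y of tube_a in the frame of tube_tray between -0.06 and 0.06 m and z of tube_a in the frame of tube_tray between 0.01 and 0.021 m and angle between the x axis of each of tube_a, tube_b and the x axis of tube_tray, either way round below 0.35 rad and linear speed of each of tube_a, tube_b, jar_a, jar_b, jar_c below 0.02 m/s and x of tube_b in the frame of tube_tray between -0.045 and 0.045 m and y of tube_b in the frame of tube_tray between -0.06 and 0.06 m and z of tube_b in the frame of tube_tray between 0.01 and 0.021 m and horizontal distance between any of jar_a, jar_b, jar_c and circle0 below 0.012 m and horizontal distance between any of jar_a, jar_b, jar_c and circle1 below 0.012 m and horizontal distance between any of jar_a, jar_b, jar_c and circle2 below 0.012 m and z of each of jar_a, jar_b, jar_c in the frame of jar_tray below 0.01 m and angle between each of jar_a, jar_b, jar_c's own z axis and vertical below 0.1 rad); the robot touches nothing.
It fails at once if the pipette is pushed more than 20 mm or lifted (distance of pipette from where it was at the start of the episode above 0.02 m).
It fails at once if the dish is pushed more than 20 mm or lifted (distance of dish from where it was at the start of the episode above 0.02 m).
It fails at once if the timer is pushed more than 20 mm or lifted (distance of timer from where it was at the start of the episode above 0.02 m).
It also fails if it takes over 72 s, if anything falls off the work surface, if the arm or the gripper's body presses on something with over 40 N, if the wrist force passes 120 N, or if a joint passes its speed limit or range.

## Working session

There is one attempt and no reset: what is moved stays moved. The work goes in short steps, Python scripts to look and compute and a tool call to move; the robot and the scene stay as the last step left them, time stands still between calls to the robot, and variables do not carry over. Pictures are saved under pics/ and viewed, at most 10 in all, crops included, and the job is handed in when it is done.

Besides the shell and the picture viewer there is one more tool, called after ">>>" in YAML: its name, and indented under it one key for each argument. carry_out: Moves the arm, as the interface text tells. Its arguments: {"type":"object","properties":{"steps":{"type":"array","items":{"type":"object","properties":{"gripper":{"type":"number"},"xyz":{"type":"array","items":{"type":"number"}},"delta_rot":{"type":"array","items":{"type":"number"}}}}},"force":{"type":"number"}},"required":["steps"]}

```bash
mkdir -p pics; cat > h.py <<'E'
import numpy as np, cv2
from workcell import manip, read_camera, get_calibration, ticket, spot_in
def T_of(cam):
    c=get_calibration(cam)
    if cam!='wrist': return c['camera_matrix'],np.array(c['cam_to_world'])
    o=manip.get_obs(); T=np.eye(4); T[:3,:3]=o['eef_rot']; T[:3,3]=o['tool_pos']
    return c['camera_matrix'],T@np.array(c['hand_eye'])
def look(cam,png=None):
    K,T=T_of(cam); im,d=read_camera(cam)
    if png: cv2.imwrite('pics/'+png,im)
    K=np.array(K); v,u=np.mgrid[0:d.shape[0],0:d.shape[1]]
    P=np.stack([(u-K[0,2])/K[0,0]*d,(v-K[1,2])/K[1,1]*d,d],-1)@T[:3,:3].T+T[:3,3]
    P[d==0]=np.nan
    return im,P,K,T
def spots(cam,labels,K,T):
    for l in labels:
        for r in spot_in(cam,l):
            c=np.array(r['centre']); w=T[:3,:3]@c+T[:3,3]; p=K@c
            print(cam,l,round(r['conf'],2),w.round(3),(p[:2]/p[2]).round())
E
python3 - <<'E'
from h import *
o=manip.get_obs(); print(o['clock'],o['tool_pos'],np.array(o['eef_rot']).round(3),o['width'])
for c in ['scene','side']:
    im,P,K,T=look(c,c+'0.png'); print(c,T[:3,3].round(2))
    spots(c,['tube_tray','jar_tray','tube_a','jar_a','circle0','pipette','dish','timer'],K,T)
E
```

```text
0.0 [ 0.22637738 -0.60905602  0.40357446] [[ 0.937  0.348 -0.   ]
 [ 0.348 -0.937  0.002]
 [ 0.    -0.002 -1.   ]] 0.09416736994577053
scene [1.33 0.05 1.01]
scene tube_tray 0.78 [ 0.512 -0.346  0.007] [127. 172.]
scene tube_tray 0.65 [0.472 0.268 0.057] [351. 161.]
scene jar_tray 0.66 [0.509 0.313 0.002] [365. 186.]
scene tube_a 0.75 [ 0.624 -0.102  0.018] [209. 207.]
scene tube_a 0.74 [0.443 0.08  0.023] [281. 158.]
scene jar_a 0.71 [0.625 0.081 0.057] [281. 203.]
scene jar_a 0.7 [ 0.383 -0.103  0.054] [219. 132.]
scene jar_a 0.69 [ 0.471 -0.113  0.058] [211. 153.]
scene jar_a 0.69 [0.472 0.269 0.061] [352. 160.]
scene jar_a 0.69 [ 0.425 -0.196  0.055] [184. 140.]
scene circle0 0.83 [0.511 0.311 0.007] [364. 185.]
scene pipette 0.71 [0.509 0.314 0.001] [365. 186.]
scene pipette 0.58 [ 0.812 -0.023  0.022] [233. 274.]
scene dish 0.9 [ 0.74  -0.271  0.009] [136. 243.]
scene timer 0.74 [0.772 0.273 0.023] [359. 266.]
side [-0.    0.56  0.82]
side tube_tray 0.59 [ 0.536 -0.341  0.007] [352. 146.]
side tube_tray 0.38 [ 0.742 -0.271  0.009] [283. 126.]
side jar_tray 0.59 [0.474 0.305 0.007] [189. 295.]
side tube_a 0.74 [0.427 0.079 0.015] [279. 246.]
side tube_a 0.7 [ 0.615 -0.101  0.017] [274. 170.]
side jar_a 0.78 [0.444 0.273 0.065] [208. 279.]
side jar_a 0.7 [0.478 0.311 0.012] [185. 295.]
side jar_a 0.66 [ 0.45  -0.099  0.053] [323. 191.]
side jar_a 0.64 [0.602 0.086 0.05 ] [225. 198.]
side circle0 0.93 [0.478 0.309 0.011] [186. 294.]
side pipette 0.77 [ 0.803 -0.02   0.021] [206. 151.]
side dish 0.91 [ 0.741 -0.268  0.01 ] [282. 126.]
side timer 0.83 [0.754 0.277 0.022] [126. 215.]
```

View pics/scene0.png

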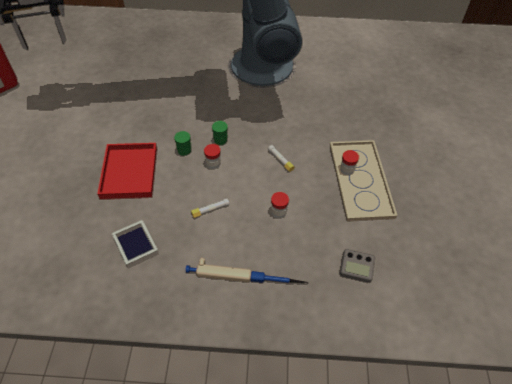

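View pics/side0.png

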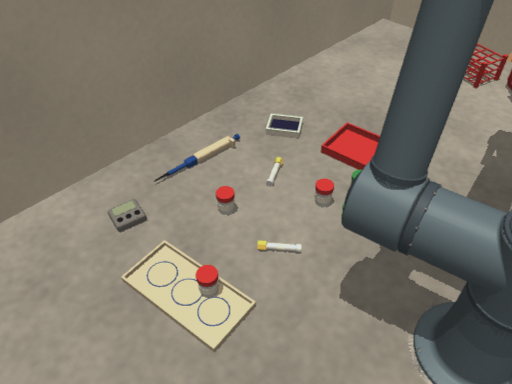

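The scene shows red-lidded jars at (212,155), (279,204) and (350,161, in the cream tray). The tubes are at (281,158) and (210,208). The possible mix-ups are the green jars at (183,143) and (220,132), which I reject by colour. I'll measure by colour and depth and check a close crop.

```bash
cat >> h.py <<'E'
def blobs(im,P,lo,hi,zr,minpx=15):
    hsv=cv2.cvtColor(im,cv2.COLOR_BGR2HSV)
    m=cv2.inRange(hsv,np.array(lo),np.array(hi))
    if lo[0]==0: m|=cv2.inRange(hsv,np.array([172,lo[1],lo[2]]),np.array([180,hi[1],hi[2]]))
    z=P[...,2]; m=((m>0)&(z>zr[0])&(z<zr[1])).astype(np.uint8)
    n,L,st,ce=cv2.connectedComponentsWithStats(m)
    return [(P[L==i],ce[i]) for i in range(1,n) if st[i,4]>=minpx]
def rect(Q): 
    (c,s,a)=cv2.minAreaRect((Q[:,:2]*1000).astype(np.float32)); return np.round(c,1),np.round(s,1),round(a,1)
E
python3 - <<'E'
from h import *
for c in ['scene','side']:
    im,P,K,T=look(c)
    for n,lo,hi,zr in [('lid',(0,120,80),(8,255,255),(.054,.075)),('rtray',(0,120,60),(8,255,255),(-.01,.04)),('cap',(20,120,100),(35,255,255),(.0,.04)),('tube',(0,0,175),(180,110,255),(.009,.03)),('cream',(12,25,120),(35,120,255),(-.0,.03)),('blue',(95,50,40),(130,255,255),(-.002,.015))]:
        for Q,ce in blobs(im,P,lo,hi,zr):
            cc=Q.mean(0)
            if abs(cc[1])>.5 or not .2<cc[0]<.9: continue
            print(c,n,len(Q),ce.round(),cc.round(4),*rect(Q))
    if c=='scene': cv2.imwrite('pics/crop1.png',cv2.resize(im[110:230,90:410],None,fx=2.5,fy=2.5,interpolation=2))
E
```

```text
scene lid 173 [212. 150.] [ 0.4614 -0.1124  0.0597] [ 459.6 -113.6] [47.  41.4] 6.6
scene lid 177 [350. 156.] [0.4604 0.2661 0.0649] [460.1 265.3] [42.6 47. ] 83.1
scene lid 216 [280. 199.] [0.6157 0.0792 0.0599] [614.1  78.2] [45.6 43. ] 1.2
scene rtray 2880 [127. 171.] [ 0.508  -0.3455  0.0095] [ 497.2 -347.9] [212.1 152.8] 7.1
scene cap 51 [289. 166.] [0.4661 0.1018 0.0168] [464.5 101.7] [21.  16.2] 46.9
scene cap 59 [196. 213.] [ 0.6427 -0.1356  0.0161] [ 640.7 -135.5] [20.6 18.4] 29.0
scene tube 29 [211. 206.] [ 0.6184 -0.0979  0.0171] [618.5 -96.9] [ 6.3 59.1] 28.9
scene cream 31919 [362. 227.] [0.6225 0.2947 0.0021] [463.1 215.8] [981.6 969.3] 74.9
scene cream 378 [178. 109.] [ 0.2406 -0.2478  0.0018] [ 262.9 -266. ] [153.  144.2] 11.7
scene cream 50 [137. 103.] [ 0.2226 -0.3817  0.0018] [ 224.3 -386.4] [63.3 35.3] 82.8
scene cream 35 [103. 108.] [ 0.255  -0.4848  0.0016] [ 257.5 -485.2] [56.9 19.5] 24.9
scene cream 404 [122. 120.] [ 0.3041 -0.4116  0.0018] [ 308.9 -407. ] [177.5 100.7] 8.9
scene cream 93 [ 98. 121.] [ 0.3116 -0.4845  0.0017] [ 312.2 -478.3] [60.9 55.8] 57.1
s
[... 7509 characters left out ...]
] [0.5949 0.4619 0.001 ] [597.3 459.5] [18.6 36.7] 51.9
side cream 24 [288. 309.] [0.306  0.178  0.0012] [307.4 178.3] [ 9.9 19.1] 84.4
side cream 33 [176. 328.] [0.4361 0.3697 0.001 ] [436.9 369.9] [16.7 15.4] 72.1
side cream 15 [155. 331.] [0.4606 0.4033 0.0008] [461.  402.8] [ 8.  14.3] 54.6
side cream 50 [264. 362.] [0.263  0.2934 0.001 ] [264.  291.8] [18.8 30. ] 44.4
side cream 183 [273. 374.] [0.2352 0.2982 0.0011] [234.7 299.2] [42.1 43.9] 84.3
side cream 90 [255. 378.] [0.2522 0.328  0.0011] [254.  326.6] [38.3 22.4] 44.5
side blue 211 [285. 124.] [ 0.7464 -0.2827  0.008 ] [ 745.8 -281.6] [79.4 48.7] 31.7
side blue 64 [184. 167.] [0.8048 0.0611 0.0109] [805.5  65.5] [88.5 10.4] 79.6
```

View pics/crop1.png

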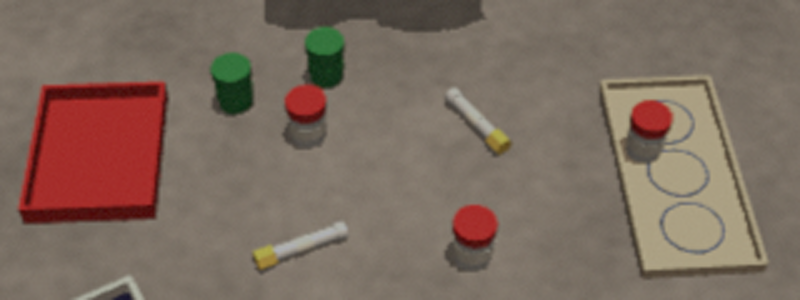

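Crop: red lids at (306,105), (475,225) and (652,118), with green look-alikes at (232,70) and (325,45). The tubes are clear. Heading to the first red jar at about (0.458, -0.113).

>>> carry_out:
  force: 15
  steps:
    - {"gripper":0,"xyz":[0.7,-0.7,0]}
    - {"gripper":0,"xyz":[0.7,-0.7,0]}
    - {"gripper":0,"xyz":[0.7,-0.7,0]}
    - {"gripper":0,"xyz":[0.7,-0.7,0]}
    - {"gripper":0,"xyz":[0.7,-0.7,0]}
    - {"gripper":0,"xyz":[0.7,-0.7,0]}
    - {"gripper":0,"xyz":[0.7,-0.7,0]}
    - {"gripper":0,"xyz":[0.7,-0.7,0]}

```text
invalid input at $.steps[0]: expected keys gripper, xyz, delta_rot
```

>>> carry_out:
  steps:
    - {"gripper":0.2,"xyz":[0.69,-0.67,0]}
    - {"gripper":0.2,"xyz":[0.69,-0.67,0]}
    - {"gripper":0.2,"xyz":[0.69,-0.67,0]}
    - {"gripper":0.2,"xyz":[0.69,-0.67,0]}
    - {"gripper":0.2,"xyz":[0.69,-0.67,0]}
    - {"gripper":0.2,"xyz":[0.69,-0.67,0]}
    - {"gripper":0.2,"xyz":[0,0,0.8]}
    - {"gripper":0.2,"xyz":[0,0,0.8]}

```text
invalid input at $.steps[0]: expected keys gripper, xyz, delta_rot
```

```bash
cat >> h.py <<'E'
def st(): 
    o=manip.get_obs(); R=np.array(o['eef_rot']); p=np.array(o['tool_pos'])
    print('t',round(o['clock'],2),'tcp',p.round(4),'yaw',round(np.degrees(np.arctan2(R[1,0],R[0,0])),1),'tilt',(R[:,2]).round(3),'w',round(o['width'],4),'gf',round(float(np.max(o['grasp_force'])),1),'F',np.round(o['wrist_force'],1)); return p,R
def delta(x,y,z,yaw=None):
    p,R=st(); print('units',(R.T@(np.array([x,y,z])-p)/.04).round(2))
def lids(P,im,zr=(.052,.075)):
    for Q,ce in blobs(im,P,(0,120,60),(8,255,255),zr,40): print('lid',len(Q),ce.round(),Q.mean(0).round(4),*rect(Q))
E
python3 - <<'E'
from h import *
im,P,K,T=look('wrist','w1.png'); lids(P,im); delta(.458,-.113,.232)
E
```

```text
lid 181 [385. 256.] [ 0.197  -0.8031  0.0639] [ 196.8 -803.1] [ 2.7 21.7] 43.2
t 1.05 tcp [ 0.2264 -0.6093  0.4047] yaw 20.4 tilt [-0. -0. -1.] w 0.0936 gf 0.0 F [ 0.1 -0.7 -0.3]
units [ 9.75 -9.61  4.32]
```

View pics/w1.png

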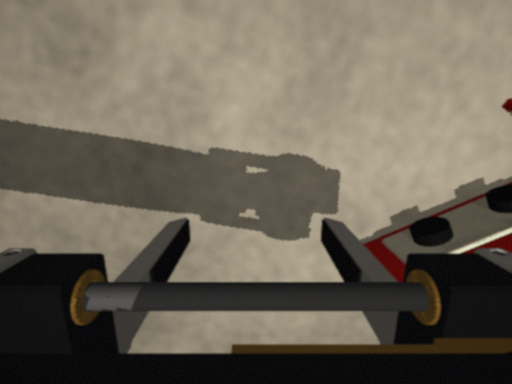

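This view shows bare bench, since the move was refused for missing keys. The fingertips are at (185,225) and (328,225). Resending with all keys.

>>> carry_out:
  force: 15
  steps:
    - {"gripper":0,"xyz":[0.7,-0.7,0],"delta_rot":[0,0,0]}
    - {"gripper":0,"xyz":[0.7,-0.7,0],"delta_rot":[0,0,0]}
    - {"gripper":0,"xyz":[0.7,-0.7,0],"delta_rot":[0,0,0]}
    - {"gripper":0,"xyz":[0.7,-0.7,0],"delta_rot":[0,0,0]}
    - {"gripper":0,"xyz":[0.7,-0.7,0],"delta_rot":[0,0,0]}
    - {"gripper":0,"xyz":[0.7,-0.7,0],"delta_rot":[0,0,0]}
    - {"gripper":0,"xyz":[0.7,-0.7,0],"delta_rot":[0,0,0]}
    - {"gripper":0,"xyz":[0.7,-0.7,0],"delta_rot":[0,0,0]}

```text
clock: 1.72
tool_pos: [0.3587, -0.3195, 0.4048]
eef_rot: [[0.938, 0.348, 0.0], [0.348, -0.938, -0.0], [0.0, 0.001, -1.0]]
wrist_force: [0.3, 1.0, 0.3]
width: 0.094
grasp_force: 0.0
```

>>> carry_out:
  force: 15
  steps:
    - {"gripper":0.2,"xyz":[0.69,-0.67,0],"delta_rot":[0,0,0]}
    - {"gripper":0.2,"xyz":[0.69,-0.67,0],"delta_rot":[0,0,0]}
    - {"gripper":0.2,"xyz":[0.69,-0.67,0],"delta_rot":[0,0,0]}
    - {"gripper":0.2,"xyz":[0.69,-0.67,0],"delta_rot":[0,0,0]}
    - {"gripper":0.2,"xyz":[0.69,-0.67,0],"delta_rot":[0,0,0]}
    - {"gripper":0.2,"xyz":[0.69,-0.67,0],"delta_rot":[0,0,0]}
    - {"gripper":0.2,"xyz":[0,0,0.8],"delta_rot":[0,0,0]}
    - {"gripper":0.2,"xyz":[0,0,0.8],"delta_rot":[0,0,0]}

```text
clock: 2.38
tool_pos: [0.4589, -0.1111, 0.3422]
eef_rot: [[0.936, 0.353, 0.006], [0.353, -0.936, -0.003], [0.004, 0.005, -1.0]]
wrist_force: [-0.0, -0.5, 0.4]
width: 0.0751
grasp_force: 0.0
```

```bash
python3 - <<'E'
from h import *
im,P,K,T=look('wrist','w2.png'); lids(P,im); delta(.458,-.113,.232)
for Q,ce in blobs(im,P,(45,80,30),(85,255,255),(.03,.075)): print('green',Q.mean(0).round(3),*rect(Q))
im,P,K,T=look('side'); 
for Q,ce in blobs(im,P,(0,120,40),(8,255,255),(.02,.04)): print('rim',len(Q),ce.round(),*rect(Q))
E
```

```text
lid 1532 [257. 200.] [ 0.4595 -0.1141  0.0602] [ 458.5 -114.3] [45.  44.2] 20.6
t 2.43 tcp [ 0.4561 -0.1107  0.334 ] yaw 20.5 tilt [-0.008  0.004 -1.   ] w 0.0754 gf 0.0 F [-4.   0.9 -4.7]
units [0.04 0.09 2.55]
green [ 0.411 -0.193  0.056] [ 407.2 -195.3] [43.8 21.9] 44.5
green [ 0.374 -0.102  0.056] [ 371.8 -101. ] [32.5 45.3] 22.1
rim 378 [372. 150.] [ 504.1 -342.2] [175.4 146.4] 7.4
```

View pics/w2.png

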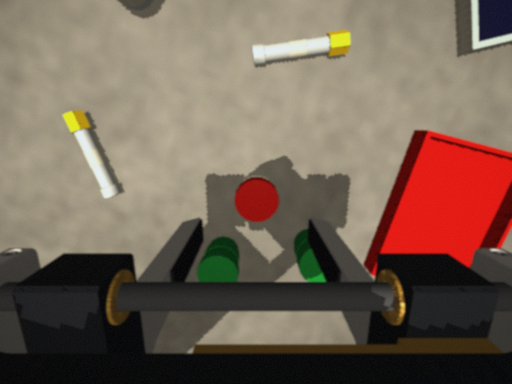

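The wrist view shows the red jar at (257,200) between the fingers, with the green jars at (218,262) and (312,255) clear of the finger path. Descending and gripping.

>>> carry_out:
  force: 15
  steps:
    - {"gripper":0.2,"xyz":[0.02,0.08,0.65],"delta_rot":[0,0,0]}
    - {"gripper":0.2,"xyz":[0,0,0.65],"delta_rot":[0,0,0]}
    - {"gripper":0.2,"xyz":[0,0,0.65],"delta_rot":[0,0,0]}
    - {"gripper":0.2,"xyz":[0,0,0.6],"delta_rot":[0,0,0]}
    - {"gripper":0.2,"xyz":[0,0,0],"delta_rot":[0,0,0]}
    - {"gripper":0.8,"xyz":[0,0,0],"delta_rot":[0,0,0]}
    - {"gripper":0.8,"xyz":[0,0,0],"delta_rot":[0,0,0]}
    - {"gripper":0.8,"xyz":[0,0,0],"delta_rot":[0,0,0]}

```text
clock: 3.15
tool_pos: [0.4604, -0.1163, 0.2411]
eef_rot: [[0.937, 0.348, 0.004], [0.348, -0.937, -0.002], [0.003, 0.003, -1.0]]
wrist_force: [-0.4, 0.0, 0.2]
width: 0.0585
grasp_force: 0.0
```

>>> carry_out:
  steps:
    - {"gripper":0.8,"xyz":[0,0,0],"delta_rot":[0,0,0]}
    - {"gripper":0.8,"xyz":[0,0,0],"delta_rot":[0,0,0]}
    - {"gripper":0.8,"xyz":[0,0,-0.4],"delta_rot":[0,0,0]}
    - {"gripper":0.8,"xyz":[0,0,-0.6],"delta_rot":[0,0,0]}
    - {"gripper":0.8,"xyz":[0,0,-0.6],"delta_rot":[0,0,0]}
    - {"gripper":0.8,"xyz":[0,0,-0.4],"delta_rot":[0,0,0]}
    - {"gripper":0.8,"xyz":[0,0,0],"delta_rot":[0,0,0]}
    - {"gripper":0.8,"xyz":[0,0,0],"delta_rot":[0,0,0]}

```text
clock: 3.82
tool_pos: [0.4596, -0.1156, 0.3195]
eef_rot: [[0.937, 0.348, 0.002], [0.348, -0.937, -0.001], [0.002, 0.002, -1.0]]
wrist_force: [-0.3, 0.3, -0.6]
width: 0.0458
grasp_force: 15.0
```

```bash
python3 - <<'E'
from h import *
delta(.5623,.3119,.31)
E
```

```text
t 3.82 tcp [ 0.4596 -0.1156  0.3195] yaw 20.4 tilt [ 0.002 -0.001 -1.   ] w 0.0458 gf 15.0 F [-0.3  0.3 -0.6]
units [ 6.13 -9.12  0.23]
```

Jar gripped. I'll fit the circles from the saved pictures (no time cost) while moving over.

>>> carry_out:
  steps:
    - {"gripper":0.8,"xyz":[0.55,-0.82,0],"delta_rot":[0,0,0]}
    - {"gripper":0.8,"xyz":[0.55,-0.82,0],"delta_rot":[0,0,0]}
    - {"gripper":0.8,"xyz":[0.55,-0.82,0],"delta_rot":[0,0,0]}
    - {"gripper":0.8,"xyz":[0.55,-0.82,0],"delta_rot":[0,0,0]}
    - {"gripper":0.8,"xyz":[0.55,-0.82,0],"delta_rot":[0,0,0]}
    - {"gripper":0.8,"xyz":[0.55,-0.82,0],"delta_rot":[0,0,0]}
    - {"gripper":0.8,"xyz":[0.55,-0.82,0],"delta_rot":[0,0,0]}
    - {"gripper":0.8,"xyz":[0.55,-0.82,0],"delta_rot":[0,0,0]}

```text
clock: 4.48
tool_pos: [0.5324, 0.1937, 0.3164]
eef_rot: [[0.937, 0.349, -0.003], [0.349, -0.937, -0.001], [-0.003, -0.001, -1.0]]
wrist_force: [0.8, 0.1, 0.3]
width: 0.0454
grasp_force: 15.0
```

```bash
python3 - <<'E'
from h import *
from scipy.optimize import least_squares
for c in ['scene','side']:
    im=cv2.imread(f'pics/{c}0.png').astype(int); K,T=T_of(c); K=np.array(K)
    v,u=np.mgrid[0:384,0:512]
    r=np.stack([(u-K[0,2])/K[0,0],(v-K[1,2])/K[1,1],np.ones_like(u)],-1)@T[:3,:3].T
    G=T[:3,3]+r*((.005-T[2,3])/r[...,2])[...,None]
    d=G[...,:2]-[.487,.302]; a=np.radians(7.4); x=d@[np.cos(a),np.sin(a)]; y=d@[-np.sin(a),np.cos(a)]
    m=(abs(x)<.122)&(abs(y)<.05)&(im[...,0]-im[...,2]>-8)&(im.sum(-1)>200)
    pts=G[m][:,:2]
    def f(p):
        s=np.array([-.076,0,.076])[:,None]*[np.cos(p[2]),np.sin(p[2])]+p[:2]
        return np.min(abs(np.linalg.norm(pts[:,None]-s,axis=2)-.0325),1)
    s=least_squares(f,[.487,.302,a],loss='soft_l1',f_scale=.002); p=s.x
    print(c,len(pts),p.round(4),np.degrees(p[2]).round(1),'res',np.median(f(p)).round(4),[(p[:2]+k*.076*np.array([np.cos(p[2]),np.sin(p[2])])).round(4) for k in(-1,0,1)])
delta(.5623,.3119,.31)
E
```

```text
scene 108 [0.4868 0.3029 0.1319] 7.6 res 0.0007 [array([0.4115, 0.2929]), array([0.4868, 0.3029]), array([0.5622, 0.3129])]
side 341 [0.4866 0.3016 0.1346] 7.7 res 0.0008 [array([0.4113, 0.2914]), array([0.4866, 0.3016]), array([0.562 , 0.3118])]
t 4.48 tcp [0.5324 0.1937 0.3164] yaw 20.4 tilt [-0.003 -0.001 -1.   ] w 0.0454 gf 15.0 F [0.8 0.1 0.3]
units [ 1.73 -2.51  0.16]
```

>>> carry_out:
  steps:
    - {"gripper":0.8,"xyz":[0.58,-0.84,0],"delta_rot":[0,0,0]}
    - {"gripper":0.8,"xyz":[0.58,-0.84,0],"delta_rot":[0,0,0]}
    - {"gripper":0.58,"xyz":[0.57,-0.85,0],"delta_rot":[0,0,0]}
    - {"gripper":0.8,"xyz":[0,0,0.4],"delta_rot":[0,0,0]}
    - {"gripper":0.8,"xyz":[0,0,0.5],"delta_rot":[0,0,0]}
    - {"gripper":0.8,"xyz":[0,0,0.4],"delta_rot":[0,0,0]}
    - {"gripper":0.8,"xyz":[0,0,0.2],"delta_rot":[0,0,0]}
    - {"gripper":0.8,"xyz":[0,0,0],"delta_rot":[0,0,0]}

```text
clock: 5.15
tool_pos: [0.5612, 0.3101, 0.2543]
eef_rot: [[0.937, 0.348, -0.007], [0.348, -0.937, -0.002], [-0.007, -0.0, -1.0]]
wrist_force: [-0.3, 0.0, -0.3]
width: 0.0459
grasp_force: 15.0
```

```bash
python3 - <<'E'
from h import *
delta(.5621,.3124,.246)
E
```

```text
t 5.15 tcp [0.5612 0.3101 0.2543] yaw 20.4 tilt [-0.007 -0.002 -1.   ] w 0.0459 gf 15.0 F [-0.3  0.  -0.3]
units [ 0.04 -0.05  0.21]
```

>>> carry_out:
  steps:
    - {"gripper":0.8,"xyz":[0.04,-0.05,0.2],"delta_rot":[0,0,0]}
    - {"gripper":0.8,"xyz":[0,0,0],"delta_rot":[0,0,0]}
    - {"gripper":0.2,"xyz":[0,0,0],"delta_rot":[0,0,0]}
    - {"gripper":0.2,"xyz":[0,0,0],"delta_rot":[0,0,0]}
    - {"gripper":0.2,"xyz":[0,0,0],"delta_rot":[0,0,0]}
    - {"gripper":0.2,"xyz":[0,0,-0.6],"delta_rot":[0,0,0]}
    - {"gripper":0.2,"xyz":[0,0,-0.9],"delta_rot":[0,0,0]}
    - {"gripper":0.2,"xyz":[-0.4,0,-0.5],"delta_rot":[0,0,0]}

```text
clock: 5.82
tool_pos: [0.5503, 0.3078, 0.335]
eef_rot: [[0.938, 0.348, 0.006], [0.348, -0.938, 0.002], [0.007, 0.0, -1.0]]
wrist_force: [1.2, -0.7, 1.6]
width: 0.075
grasp_force: 0.0
```

>>> carry_out:
  steps:
    - {"gripper":0.2,"xyz":[-0.8,0.05,0],"delta_rot":[0,0,0]}
    - {"gripper":0.2,"xyz":[-0.8,0.05,0],"delta_rot":[0,0,0]}
    - {"gripper":0.2,"xyz":[-0.8,0.05,0],"delta_rot":[0,0,0]}
    - {"gripper":0.2,"xyz":[0,0,0],"delta_rot":[0,0,0]}
    - {"gripper":0.2,"xyz":[0,0,0],"delta_rot":[0,0,0]}
    - {"gripper":0.2,"xyz":[0,0,0],"delta_rot":[0,0,0]}
    - {"gripper":0.2,"xyz":[0,0,0],"delta_rot":[0,0,0]}
    - {"gripper":0.2,"xyz":[0,0,0],"delta_rot":[0,0,0]}

```text
clock: 6.48
tool_pos: [0.4616, 0.2687, 0.3313]
eef_rot: [[0.937, 0.348, 0.001], [0.348, -0.937, 0.0], [0.001, 0.0, -1.0]]
wrist_force: [0.5, 0.4, 0.2]
width: 0.0753
grasp_force: 0.0
```

```bash
python3 - <<'E'
from h import *
im,P,K,T=look('wrist','w3.png'); lids(P,im); delta(.458,.2662,.24)
E
```

```text
lid 2313 [245.  80.] [0.5613 0.3146 0.0653] [560.9 315.1] [45.  44.1] 22.1
lid 1379 [497. 123.] [0.6078 0.0874 0.0592] [606.8  86.5] [45.3 25.9] 32.9
lid 1716 [257. 206.] [0.459  0.2657 0.065 ] [458.  265.2] [44.2 45. ] 86.5
t 6.53 tcp [0.4615 0.2687 0.3311] yaw 20.4 tilt [ 0.001  0.    -1.   ] w 0.0753 gf 0.0 F [-0.4  0.2 -0.8]
units [-0.11  0.03  2.28]
```

>>> carry_out:
  steps:
    - {"gripper":0.2,"xyz":[-0.1,0.04,0.7],"delta_rot":[0,0,0]}
    - {"gripper":0.2,"xyz":[0,0,0.7],"delta_rot":[0,0,0]}
    - {"gripper":0.2,"xyz":[0,0,0.6],"delta_rot":[0,0,0]}
    - {"gripper":0.2,"xyz":[0,0,0.2],"delta_rot":[0,0,0]}
    - {"gripper":0.8,"xyz":[0,0,0],"delta_rot":[0,0,0]}
    - {"gripper":0.8,"xyz":[0,0,0],"delta_rot":[0,0,0]}
    - {"gripper":0.8,"xyz":[0,0,0],"delta_rot":[0,0,0]}
    - {"gripper":0.8,"xyz":[0,0,0],"delta_rot":[0,0,0]}

```text
clock: 7.2
tool_pos: [0.4582, 0.2659, 0.2445]
eef_rot: [[0.937, 0.348, 0.003], [0.348, -0.937, 0.001], [0.003, 0.0, -1.0]]
wrist_force: [-0.1, 0.0, -1.2]
width: 0.0518
grasp_force: 0.0
```

>>> carry_out:
  steps:
    - {"gripper":0.8,"xyz":[0,0,0],"delta_rot":[0,0,0]}
    - {"gripper":0.8,"xyz":[0,0,-0.3],"delta_rot":[0,0,0]}
    - {"gripper":0.8,"xyz":[0,0,-0.3],"delta_rot":[0,0,0]}
    - {"gripper":0.8,"xyz":[0.4,-0.25,0],"delta_rot":[0,0,0]}
    - {"gripper":0.8,"xyz":[0.4,-0.25,0],"delta_rot":[0,0,0]}
    - {"gripper":0.8,"xyz":[0.19,-0.1,0],"delta_rot":[0,0,0]}
    - {"gripper":0.8,"xyz":[0,0,0.3],"delta_rot":[0,0,0]}
    - {"gripper":0.8,"xyz":[0,0,0.2],"delta_rot":[0,0,0]}

```text
clock: 7.87
tool_pos: [0.486, 0.3018, 0.2462]
eef_rot: [[0.937, 0.349, 0.0], [0.349, -0.937, -0.0], [-0.0, 0.0, -1.0]]
wrist_force: [-0.7, 0.3, -1.1]
width: 0.0456
grasp_force: 15.0
```

```bash
python3 - <<'E'
from h import *
delta(.4867,.3022,.241)
E
```

```text
t 7.87 tcp [0.486  0.3018 0.2462] yaw 20.4 tilt [ 0. -0. -1.] w 0.0456 gf 15.0 F [-0.7  0.3 -1.1]
units [ 0.02 -0.    0.13]
```

>>> carry_out:
  steps:
    - {"gripper":0.8,"xyz":[0.02,0,0.08],"delta_rot":[0,0,0]}
    - {"gripper":0.8,"xyz":[0,0,0],"delta_rot":[0,0,0]}
    - {"gripper":0.2,"xyz":[0,0,0],"delta_rot":[0,0,0]}
    - {"gripper":0.2,"xyz":[0,0,0],"delta_rot":[0,0,0]}
    - {"gripper":0.2,"xyz":[0,0,0],"delta_rot":[0,0,0]}
    - {"gripper":0.2,"xyz":[0,0,-0.6],"delta_rot":[0,0,0]}
    - {"gripper":0.2,"xyz":[0,0,-0.9],"delta_rot":[0,0,0]}
    - {"gripper":0.2,"xyz":[0,0.3,-0.7],"delta_rot":[0,0,0]}

```text
clock: 8.53
tool_pos: [0.4903, 0.2914, 0.3322]
eef_rot: [[0.937, 0.35, -0.001], [0.35, -0.937, 0.0], [-0.001, -0.001, -1.0]]
wrist_force: [0.6, -0.5, 0.5]
width: 0.0753
grasp_force: 0.0
```

>>> carry_out:
  steps:
    - {"gripper":0.2,"xyz":[0.16,0.95,0],"delta_rot":[0,0,0]}
    - {"gripper":0.2,"xyz":[0.16,0.95,0],"delta_rot":[0,0,0]}
    - {"gripper":0.2,"xyz":[0.16,0.95,0],"delta_rot":[0,0,0]}
    - {"gripper":0.2,"xyz":[0.16,0.95,0],"delta_rot":[0,0,0]}
    - {"gripper":0.2,"xyz":[0.16,0.95,0],"delta_rot":[0,0,0]}
    - {"gripper":0.2,"xyz":[0.15,0.95,0],"delta_rot":[0,0,0]}
    - {"gripper":0.2,"xyz":[0,0.3,0],"delta_rot":[0,0,0]}
    - {"gripper":0.2,"xyz":[0,0,0],"delta_rot":[0,0,0]}

```text
clock: 9.2
tool_pos: [0.6109, 0.0765, 0.331]
eef_rot: [[0.939, 0.344, -0.001], [0.344, -0.939, -0.0], [-0.001, -0.0, -1.0]]
wrist_force: [0.0, -0.2, 0.4]
width: 0.0752
grasp_force: 0.0
```

```bash
python3 - <<'E'
from h import *
im,P,K,T=look('wrist'); lids(P,im); delta(.612,.078,.237)
E
```

```text
lid 1219 [ 13. 165.] [0.5668 0.3007 0.0627] [564.9 301.9] [44.1 21.4] 11.0
lid 1680 [255. 197.] [0.6141 0.0776 0.0602] [613.1  77.3] [45.2 44.8] 38.0
lid 929 [ 15. 234.] [0.4961 0.2904 0.0623] [493.4 292.3] [33.3 27. ] 17.8
t 9.25 tcp [0.6102 0.0783 0.3309] yaw 20.3 tilt [-0.001  0.    -1.   ] w 0.075 gf 0.0 F [-0.6 -0.6 -0.2]
units [0.04 0.02 2.35]
```

>>> carry_out:
  steps:
    - {"gripper":0.2,"xyz":[0.06,0.03,0.7],"delta_rot":[0,0,0]}
    - {"gripper":0.2,"xyz":[0,0,0.7],"delta_rot":[0,0,0]}
    - {"gripper":0.2,"xyz":[0,0,0.7],"delta_rot":[0,0,0]}
    - {"gripper":0.2,"xyz":[0,0,0.2],"delta_rot":[0,0,0]}
    - {"gripper":0.8,"xyz":[0,0,0],"delta_rot":[0,0,0]}
    - {"gripper":0.8,"xyz":[0,0,0],"delta_rot":[0,0,0]}
    - {"gripper":0.8,"xyz":[0,0,0],"delta_rot":[0,0,0]}
    - {"gripper":0.8,"xyz":[0,0,0],"delta_rot":[0,0,0]}

```text
clock: 9.92
tool_pos: [0.6137, 0.0792, 0.2417]
eef_rot: [[0.937, 0.349, 0.004], [0.349, -0.937, -0.0], [0.003, 0.001, -1.0]]
wrist_force: [-0.1, 0.5, 0.1]
width: 0.0517
grasp_force: 0.0
```

>>> carry_out:
  steps:
    - {"gripper":0.8,"xyz":[0,0,0],"delta_rot":[0,0,0]}
    - {"gripper":0.8,"xyz":[0,0,-0.5],"delta_rot":[0,0,0]}
    - {"gripper":0.8,"xyz":[0,0,-0.9],"delta_rot":[0,0,0]}
    - {"gripper":0.8,"xyz":[0,0,-0.8],"delta_rot":[0,0,0]}
    - {"gripper":0.8,"xyz":[-0.36,-0.85,0],"delta_rot":[0,0,0]}
    - {"gripper":0.8,"xyz":[-0.36,-0.85,0],"delta_rot":[0,0,0]}
    - {"gripper":0.8,"xyz":[-0.36,-0.85,0],"delta_rot":[0,0,0]}
    - {"gripper":0.8,"xyz":[-0.36,-0.85,0],"delta_rot":[0,0,0]}

```text
clock: 10.58
tool_pos: [0.5105, 0.187, 0.3285]
eef_rot: [[0.938, 0.347, 0.002], [0.347, -0.938, 0.0], [0.002, 0.0, -1.0]]
wrist_force: [0.1, 0.1, -0.7]
width: 0.0455
grasp_force: 15.0
```

```bash
python3 - <<'E'
from h import *
delta(.4114,.2921,.246)
E
```

```text
t 10.58 tcp [0.5105 0.187  0.3285] yaw 20.3 tilt [ 0.002  0.    -1.   ] w 0.0455 gf 15.0 F [ 0.1  0.1 -0.7]
units [-1.41 -3.33  2.06]
```

>>> carry_out:
  steps:
    - {"gripper":0.8,"xyz":[-0.36,-0.85,0],"delta_rot":[0,0,0]}
    - {"gripper":0.8,"xyz":[-0.36,-0.85,0],"delta_rot":[0,0,0]}
    - {"gripper":0.8,"xyz":[-0.36,-0.85,0],"delta_rot":[0,0,0]}
    - {"gripper":0.8,"xyz":[-0.33,-0.8,0],"delta_rot":[0,0,0]}
    - {"gripper":0.8,"xyz":[0,0,0.6],"delta_rot":[0,0,0]}
    - {"gripper":0.8,"xyz":[0,0,0.7],"delta_rot":[0,0,0]}
    - {"gripper":0.8,"xyz":[0,0,0.5],"delta_rot":[0,0,0]}
    - {"gripper":0.8,"xyz":[0,0,0.1],"delta_rot":[0,0,0]}

```text
clock: 11.25
tool_pos: [0.4105, 0.2918, 0.2487]
eef_rot: [[0.937, 0.349, -0.005], [0.349, -0.937, -0.002], [-0.005, 0.0, -1.0]]
wrist_force: [-0.2, -0.6, -0.8]
width: 0.0457
grasp_force: 15.0
```

```bash
python3 - <<'E'
from h import *
delta(.4114,.2921,.246)
E
```

```text
t 11.25 tcp [0.4105 0.2918 0.2487] yaw 20.4 tilt [-0.005 -0.002 -1.   ] w 0.0457 gf 15.0 F [-0.2 -0.6 -0.8]
units [0.02 0.   0.07]
```

>>> carry_out:
  steps:
    - {"gripper":0.8,"xyz":[0.02,0,0.08],"delta_rot":[0,0,0]}
    - {"gripper":0.8,"xyz":[0,0,0],"delta_rot":[0,0,0]}
    - {"gripper":0.2,"xyz":[0,0,0],"delta_rot":[0,0,0]}
    - {"gripper":0.2,"xyz":[0,0,0],"delta_rot":[0,0,0]}
    - {"gripper":0.2,"xyz":[0,0,0],"delta_rot":[0,0,0]}
    - {"gripper":0.2,"xyz":[0,0,-0.6],"delta_rot":[0,0,0]}
    - {"gripper":0.2,"xyz":[0,0,-0.9],"delta_rot":[0,0,0]}
    - {"gripper":0.2,"xyz":[0,0.3,-0.5],"delta_rot":[0,0,0]}

```text
clock: 11.92
tool_pos: [0.4172, 0.2822, 0.3319]
eef_rot: [[0.937, 0.35, 0.004], [0.35, -0.937, 0.002], [0.004, -0.001, -1.0]]
wrist_force: [0.7, -0.1, 1.7]
width: 0.0747
grasp_force: 0.0
```

>>> carry_out:
  steps:
    - {"gripper":0.4,"xyz":[-0.28,0.95,0],"delta_rot":[0,0,0]}
    - {"gripper":0.4,"xyz":[-0.28,0.95,0],"delta_rot":[0,0,0]}
    - {"gripper":0.4,"xyz":[-0.28,0.95,0],"delta_rot":[0,0,0]}
    - {"gripper":0.4,"xyz":[-0.28,0.95,0],"delta_rot":[0,0,0]}
    - {"gripper":0.4,"xyz":[-0.28,0.95,0],"delta_rot":[0,0,-0.7]}
    - {"gripper":0.4,"xyz":[0,0,0],"delta_rot":[0,0,-1]}
    - {"gripper":0.4,"xyz":[0,0,0],"delta_rot":[0,0,-1]}
    - {"gripper":0.4,"xyz":[0,0,0],"delta_rot":[0,0,0]}

```text
clock: 12.58
tool_pos: [0.4309, 0.0827, 0.3291]
eef_rot: [[0.803, 0.596, 0.002], [0.596, -0.803, -0.0], [0.001, 0.001, -1.0]]
wrist_force: [0.1, 0.8, 1.3]
width: 0.0565
grasp_force: 0.0
```

```bash
cat >> h.py <<'E'
def tubes(im,P):
    hsv=cv2.cvtColor(im,cv2.COLOR_BGR2HSV)
    for Q,ce in blobs(im,P,(20,120,90),(35,255,255),(.005,.045),30):
        c=Q[:,:2].mean(0); m=(np.linalg.norm(P[...,:2]-c,axis=2)<.1)&(P[...,2]>.006)&(P[...,2]<.045)&(hsv[...,2]>90)&~((hsv[...,1]>130)&((hsv[...,0]<10)|(hsv[...,0]>170)))
        n,L,s,_=cv2.connectedComponentsWithStats(m.astype(np.uint8)); l=L[int(ce[1]),int(ce[0])]
        X=P[L==l]; (a,b),s,_=r=cv2.minAreaRect((X[:,:2]*1000).astype(np.float32)); X=X[:,:2]
        vx,vy=cv2.fitLine(X.astype(np.float32),cv2.DIST_HUBER,0,.01,.01).ravel()[:2]
        if np.dot([vx,vy],c-np.array([a,b])/1000)<0: vx,vy=-vx,-vy
        print('tube mid',round(a,1),round(b,1),'size',np.round(s,1),'cap dir',round(np.degrees(np.arctan2(vy,vx)),1),'px',ce.round(),len(X))
E
python3 - <<'E'
from h import *
im,P,K,T=look('wrist','w4.png'); tubes(im,P); lids(P,im); st()
E
```

```text
tube mid 431.1 76.0 size [99.6 22.7] cap dir 39.5 px [257. 159.] 1348
lid 1415 [81. 13.] [0.4759 0.2903 0.0642] [474.4 291.5] [20.5 44.8] 38.8
lid 2815 [50. 80.] [0.4148 0.2882 0.0644] [413.3 290.4] [44.4 45.6] 30.7
t 12.63 tcp [0.4308 0.0832 0.3289] yaw 36.4 tilt [ 0.001 -0.    -1.   ] w 0.0566 gf 0.0 F [-0.   0.1 -0.1]
```

View pics/w4.png

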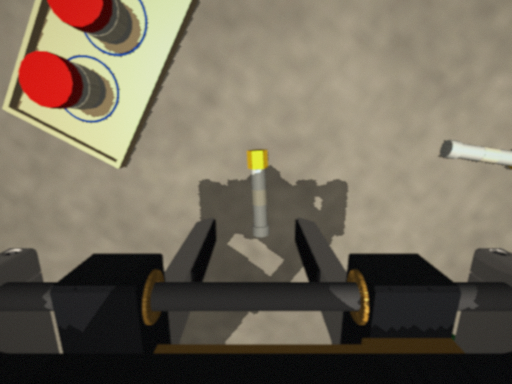

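The tube lies between the fingers, cap at (258,159) and foot at (260,231). Descending with a slight correction.

>>> carry_out:
  steps:
    - {"gripper":0.4,"xyz":[-0.1,0.13,0.4],"delta_rot":[0,0,-0.4]}
    - {"gripper":0.4,"xyz":[0,0,0.7],"delta_rot":[0,0,0]}
    - {"gripper":0.4,"xyz":[0,0,0.7],"delta_rot":[0,0,0]}
    - {"gripper":0.4,"xyz":[0,0,0.7],"delta_rot":[0,0,0]}
    - {"gripper":0.4,"xyz":[0,0,0.3],"delta_rot":[0,0,0]}
    - {"gripper":0.4,"xyz":[0,0,0.1],"delta_rot":[0,0,0]}
    - {"gripper":0.4,"xyz":[0,0,0],"delta_rot":[0,0,0]}
    - {"gripper":0.4,"xyz":[0,0,0],"delta_rot":[0,0,0]}

```text
clock: 13.3
tool_pos: [0.4311, 0.0774, 0.2132]
eef_rot: [[0.777, 0.629, 0.002], [0.629, -0.777, -0.0], [0.001, 0.001, -1.0]]
wrist_force: [-0.3, -0.4, 0.0]
width: 0.0562
grasp_force: 0.0
```

>>> carry_out:
  steps:
    - {"gripper":0.4,"xyz":[0,0,0.22],"delta_rot":[0,0,0]}
    - {"gripper":0.95,"xyz":[0,0,0],"delta_rot":[0,0,0]}
    - {"gripper":0.95,"xyz":[0,0,0],"delta_rot":[0,0,0]}
    - {"gripper":0.95,"xyz":[0,0,0],"delta_rot":[0,0,0]}
    - {"gripper":0.95,"xyz":[0,0,0],"delta_rot":[0,0,0]}
    - {"gripper":0.95,"xyz":[0,0,0],"delta_rot":[0,0,0]}
    - {"gripper":0.95,"xyz":[0,0,0],"delta_rot":[0,0,0]}
    - {"gripper":0.95,"xyz":[0,0,0],"delta_rot":[0,0,0]}

```text
clock: 13.97
tool_pos: [0.4306, 0.0771, 0.2036]
eef_rot: [[0.777, 0.629, 0.0], [0.629, -0.777, -0.0], [0.0, 0.0, -1.0]]
wrist_force: [-0.5, -0.3, 1.2]
width: 0.0156
grasp_force: 15.0
```

>>> carry_out:
  steps:
    - {"gripper":0.95,"xyz":[0,0,0],"delta_rot":[0,0,0]}
    - {"gripper":0.95,"xyz":[0,0,-0.4],"delta_rot":[0,0,0]}
    - {"gripper":0.95,"xyz":[0,0,-0.8],"delta_rot":[0,0,0.9]}
    - {"gripper":0.95,"xyz":[0,0,-0.8],"delta_rot":[0,0,0.9]}
    - {"gripper":0.95,"xyz":[0,0,-0.7],"delta_rot":[0,0,0.9]}
    - {"gripper":0.95,"xyz":[0,0,0],"delta_rot":[0,0,0.9]}
    - {"gripper":0.95,"xyz":[0,0,0],"delta_rot":[0,0,0.9]}
    - {"gripper":0.95,"xyz":[0,0,0],"delta_rot":[0,0,0.8]}

```text
clock: 14.63
tool_pos: [0.4306, 0.0771, 0.3122]
eef_rot: [[0.993, 0.121, 0.002], [0.121, -0.993, -0.0], [0.002, 0.0, -1.0]]
wrist_force: [-0.3, 0.5, -0.3]
width: 0.0155
grasp_force: 15.0
```

```bash
python3 - <<'E'
from h import *
im,P,K,T=look('scene')
for c in ['scene']:
  for zr in [(.02,.04)]:
    for Q,ce in blobs(im,P,(0,120,40),(8,255,255),zr): print('rim',len(Q),ce.round(),Q.mean(0).round(3),*rect(Q))
lids(P,im)
delta(.504,-.342,.3)
E
```

```text
rim 87 [ 9. 83.] [ 0.193 -0.796  0.029] [ 195.5 -798.4] [14.4 60.9] 53.3
rim 497 [127. 170.] [ 0.517 -0.341  0.025] [ 509.6 -341.6] [186.2 141.9] 7.0
lid 95 [ 6. 74.] [ 0.1872 -0.7933  0.0629] [ 187.5 -792.9] [12.8 50.5] 58.6
lid 193 [358. 146.] [0.4182 0.2909 0.0642] [415.7 293. ] [46.5 43.8] 9.3
lid 210 [364. 165.] [0.4894 0.3002 0.0641] [487.  302.1] [44.6 46.4] 43.3
lid 227 [372. 188.] [0.5663 0.3147 0.0643] [563.6 315.7] [42.8 45.4] 49.1
t 14.68 tcp [0.4305 0.0771 0.3118] yaw 6.8 tilt [ 0.001 -0.    -1.   ] w 0.0159 gf 15.0 F [-0.2  0.1  0.2]
units [ 0.58 10.62  0.3 ]
```

The scene lids confirm the three jars within about 4 mm of their circles. Red tray centre is about (0.508, -0.342), yaw 7°. Carrying the tube there.

>>> carry_out:
  steps:
    - {"gripper":0.95,"xyz":[0.06,0.94,0],"delta_rot":[0,0,0]}
    - {"gripper":0.95,"xyz":[0.06,0.94,0],"delta_rot":[0,0,0]}
    - {"gripper":0.95,"xyz":[0.06,0.94,0],"delta_rot":[0,0,0]}
    - {"gripper":0.95,"xyz":[0.06,0.94,0],"delta_rot":[0,0,0]}
    - {"gripper":0.95,"xyz":[0.06,0.94,0],"delta_rot":[0,0,0]}
    - {"gripper":0.95,"xyz":[0.06,0.94,0],"delta_rot":[0,0,0]}
    - {"gripper":0.95,"xyz":[0.06,0.94,0],"delta_rot":[0,0,0]}
    - {"gripper":0.95,"xyz":[0.06,0.94,0],"delta_rot":[0,0,0]}

```text
clock: 15.35
tool_pos: [0.4871, -0.2209, 0.3112]
eef_rot: [[0.992, 0.126, -0.0], [0.126, -0.992, 0.0], [-0.0, -0.0, -1.0]]
wrist_force: [0.3, 0.2, 0.2]
width: 0.0156
grasp_force: 15.0
```

>>> carry_out:
  steps:
    - {"gripper":0.95,"xyz":[0.05,0.94,0],"delta_rot":[0,0,0]}
    - {"gripper":0.95,"xyz":[0.05,0.94,0],"delta_rot":[0,0,0]}
    - {"gripper":0.95,"xyz":[0.05,0.94,0],"delta_rot":[0,0,0]}
    - {"gripper":0.95,"xyz":[0.02,0.9,0],"delta_rot":[0,0,0]}
    - {"gripper":0.95,"xyz":[0,0,0],"delta_rot":[0,0,0]}
    - {"gripper":0.95,"xyz":[0,0,0],"delta_rot":[0,0,0]}
    - {"gripper":0.95,"xyz":[0,0,0.5],"delta_rot":[0,0,0]}
    - {"gripper":0.95,"xyz":[0,0,0.5],"delta_rot":[0,0,0]}

```text
clock: 16.02
tool_pos: [0.5129, -0.3649, 0.2721]
eef_rot: [[0.992, 0.127, 0.002], [0.127, -0.992, -0.001], [0.001, 0.002, -1.0]]
wrist_force: [0.7, 0.4, -0.2]
width: 0.0156
grasp_force: 15.0
```

```bash
python3 - <<'E'
from h import *
im,P,K,T=look('wrist','w5.png')
for Q,ce in blobs(im,P,(0,120,40),(8,255,255),(.022,.04)): print('rim',len(Q),ce.round(),Q.mean(0).round(3),*rect(Q))
delta(.511,-.367,.21)
E
```

```text
rim 3209 [225. 154.] [ 0.556 -0.335  0.026] [ 531.3 -341.1] [133.7 140.7] 6.8
t 16.07 tcp [ 0.5114 -0.3633  0.2665] yaw 7.3 tilt [-0.005  0.005 -1.   ] w 0.0155 gf 15.0 F [-2.3  1.1 -3.2]
units [-0.02  0.1   1.41]
```

View pics/w5.png

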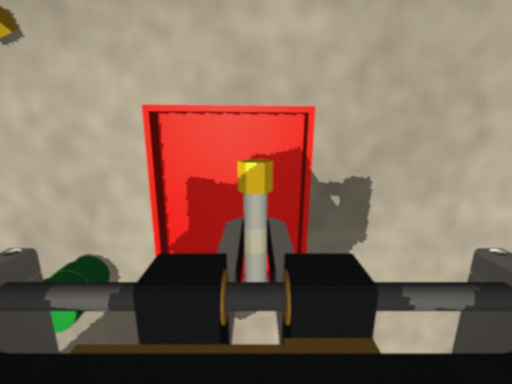

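The tube in hand is at (255,178..280), over and parallel to the red tray (rim 145-315). Lowering.

>>> carry_out:
  steps:
    - {"gripper":0.95,"xyz":[0,0.07,0.5],"delta_rot":[0,0,0]}
    - {"gripper":0.95,"xyz":[0,0,0.5],"delta_rot":[0,0,0]}
    - {"gripper":0.95,"xyz":[0,0,0.3],"delta_rot":[0,0,0]}
    - {"gripper":0.95,"xyz":[0,0,0.1],"delta_rot":[0,0,0]}
    - {"gripper":0.95,"xyz":[0,0,0],"delta_rot":[0,0,0]}
    - {"gripper":0.95,"xyz":[0,0,0],"delta_rot":[0,0,0]}
    - {"gripper":0.95,"xyz":[0,0,0],"delta_rot":[0,0,0]}
    - {"gripper":0.95,"xyz":[0,0,0],"delta_rot":[0,0,0]}

```text
clock: 16.73
tool_pos: [0.5133, -0.3688, 0.2169]
eef_rot: [[0.992, 0.125, 0.002], [0.125, -0.992, -0.002], [0.001, 0.002, -1.0]]
wrist_force: [-0.6, -0.4, -0.4]
width: 0.0158
grasp_force: 15.0
```

>>> carry_out:
  steps:
    - {"gripper":0.95,"xyz":[0,0,0.18],"delta_rot":[0,0,0]}
    - {"gripper":0.95,"xyz":[0,0,0],"delta_rot":[0,0,0]}
    - {"gripper":0.66,"xyz":[0,0,0],"delta_rot":[0,0,0]}
    - {"gripper":0.66,"xyz":[0,0,0],"delta_rot":[0,0,0]}
    - {"gripper":0.66,"xyz":[0,0,0],"delta_rot":[0,0,0]}
    - {"gripper":0.66,"xyz":[0,0,-0.5],"delta_rot":[0,0,0]}
    - {"gripper":0.66,"xyz":[0,0,-1],"delta_rot":[0,0,0]}
    - {"gripper":0.66,"xyz":[0,0,-1],"delta_rot":[0,0,0]}

```text
clock: 17.4
tool_pos: [0.5122, -0.3679, 0.3073]
eef_rot: [[0.992, 0.125, -0.004], [0.125, -0.992, 0.004], [-0.003, -0.004, -1.0]]
wrist_force: [0.6, -0.2, 0.3]
width: 0.0318
grasp_force: 0.0
```

>>> carry_out:
  steps:
    - {"gripper":0.4,"xyz":[0.45,-0.8,0],"delta_rot":[0,0,0]}
    - {"gripper":0.4,"xyz":[0.43,-0.8,0],"delta_rot":[0,0,0]}
    - {"gripper":0.4,"xyz":[0.43,-0.8,0],"delta_rot":[0,0,0]}
    - {"gripper":0.4,"xyz":[0.43,-0.8,0],"delta_rot":[0,0,0]}
    - {"gripper":0.4,"xyz":[0.43,-0.8,0],"delta_rot":[0,0,0]}
    - {"gripper":0.4,"xyz":[0.43,-0.8,0],"delta_rot":[0,0,0]}
    - {"gripper":0.4,"xyz":[0.43,-0.8,0],"delta_rot":[0,0,0]}
    - {"gripper":0.4,"xyz":[0.43,-0.74,0],"delta_rot":[0,0,1]}

```text
clock: 18.07
tool_pos: [0.6187, -0.0975, 0.3082]
eef_rot: [[1.0, 0.019, -0.0], [0.019, -1.0, 0.0], [-0.0, -0.0, -1.0]]
wrist_force: [0.0, 0.5, -0.7]
width: 0.0565
grasp_force: 0.0
```

>>> carry_out:
  steps:
    - {"gripper":0.4,"xyz":[0,0,0],"delta_rot":[0,0,1]}
    - {"gripper":0.4,"xyz":[0,0,0],"delta_rot":[0,0,1]}
    - {"gripper":0.4,"xyz":[0,0,0],"delta_rot":[0,0,1]}
    - {"gripper":0.4,"xyz":[0,0,0],"delta_rot":[0,0,1]}
    - {"gripper":0.4,"xyz":[0,0,0],"delta_rot":[0,0,1]}
    - {"gripper":0.4,"xyz":[0,0,0],"delta_rot":[0,0,1]}
    - {"gripper":0.4,"xyz":[0,0,0],"delta_rot":[0,0,1]}
    - {"gripper":0.4,"xyz":[0,0,0],"delta_rot":[0,0,1]}

```text
clock: 18.73
tool_pos: [0.6184, -0.0996, 0.3081]
eef_rot: [[0.681, -0.733, -0.001], [-0.733, -0.681, 0.0], [-0.001, 0.0, -1.0]]
wrist_force: [0.1, 0.6, 0.2]
width: 0.0561
grasp_force: 0.0
```

```bash
python3 - <<'E'
from h import *
im,P,K,T=look('wrist'); tubes(im,P); delta(.618,-.1,.204)
im,P,K,T=look('scene'); tubes(im,P)
print(manip.get_obs()['joint_positions'])
E
```

```text
tube mid 552.5 -358.4 size [20.1 33.9] cap dir -6.4 px [502.  40.] 613
tube mid 618.0 -103.0 size [ 22.9 100.2] cap dir -61.7 px [266. 157.] 1583
t 18.78 tcp [ 0.6184 -0.0996  0.3081] yaw -47.3 tilt [-0.001  0.    -1.   ] w 0.0563 gf 0.0 F [-0.8  0.5  0.9]
units [0.   0.01 2.6 ]
tube mid 513.0 -368.4 size [104.8  23.4] cap dir 6.4 px [117. 181.] 207
tube mid 621.0 -100.3 size [ 21.2 100.2] cap dir -61.2 px [196. 213.] 234
[-3.40388586e-01  2.91147489e-01  1.68818839e+00  3.78823331e-05
  1.16273018e+00  2.04725251e+00]
```

>>> carry_out:
  steps:
    - {"gripper":0.4,"xyz":[0.05,0.05,0.2],"delta_rot":[0,0,1]}
    - {"gripper":0.4,"xyz":[0,0,0.4],"delta_rot":[0,0,1]}
    - {"gripper":0.4,"xyz":[0,0,0.5],"delta_rot":[0,0,0.35]}
    - {"gripper":0.4,"xyz":[0,0,0.6],"delta_rot":[0,0,0]}
    - {"gripper":0.4,"xyz":[0,0,0.5],"delta_rot":[0,0,0]}
    - {"gripper":0.4,"xyz":[0,0,0.2],"delta_rot":[0,0,0]}
    - {"gripper":0.4,"xyz":[0,0,0],"delta_rot":[0,0,0]}
    - {"gripper":0.4,"xyz":[0,0,0],"delta_rot":[0,0,0]}

```text
clock: 19.5
tool_pos: [0.6186, -0.1025, 0.2126]
eef_rot: [[0.487, -0.873, 0.0], [-0.873, -0.487, 0.0], [0.0, -0.0, -1.0]]
wrist_force: [0.4, -0.7, 1.3]
width: 0.0563
grasp_force: 0.0
```

>>> carry_out:
  steps:
    - {"gripper":0.4,"xyz":[0,0,0.21],"delta_rot":[0,0,0]}
    - {"gripper":0.95,"xyz":[0,0,0],"delta_rot":[0,0,0]}
    - {"gripper":0.95,"xyz":[0,0,0],"delta_rot":[0,0,0]}
    - {"gripper":0.95,"xyz":[0,0,0],"delta_rot":[0,0,0]}
    - {"gripper":0.95,"xyz":[0,0,0],"delta_rot":[0,0,0]}
    - {"gripper":0.95,"xyz":[0,0,0],"delta_rot":[0,0,0]}
    - {"gripper":0.95,"xyz":[0,0,0],"delta_rot":[0,0,0]}
    - {"gripper":0.95,"xyz":[0,0,0],"delta_rot":[0,0,0]}

```text
clock: 20.17
tool_pos: [0.6185, -0.1024, 0.2041]
eef_rot: [[0.486, -0.874, 0.0], [-0.874, -0.486, -0.0], [0.0, -0.0, -1.0]]
wrist_force: [0.6, 0.9, 0.6]
width: 0.0156
grasp_force: 15.0
```

>>> carry_out:
  steps:
    - {"gripper":0.95,"xyz":[0,0,0],"delta_rot":[0,0,0]}
    - {"gripper":0.95,"xyz":[0,0,-0.4],"delta_rot":[0,0,0]}
    - {"gripper":0.95,"xyz":[0,0,-0.8],"delta_rot":[0,0,-1]}
    - {"gripper":0.95,"xyz":[0,0,-0.8],"delta_rot":[0,0,-1]}
    - {"gripper":0.95,"xyz":[0,0,-0.7],"delta_rot":[0,0,-1]}
    - {"gripper":0.95,"xyz":[0,0,0],"delta_rot":[0,0,-1]}
    - {"gripper":0.95,"xyz":[0,0,0],"delta_rot":[0,0,-1]}
    - {"gripper":0.95,"xyz":[0,0,0],"delta_rot":[0,0,-1]}

```text
clock: 20.83
tool_pos: [0.6185, -0.1024, 0.3127]
eef_rot: [[0.909, -0.416, 0.001], [-0.416, -0.909, -0.0], [0.001, -0.0, -1.0]]
wrist_force: [-0.1, 0.6, -1.0]
width: 0.0156
grasp_force: 15.0
```

>>> carry_out:
  steps:
    - {"gripper":0.95,"xyz":[0,0,0],"delta_rot":[0,0,-1]}
    - {"gripper":0.95,"xyz":[0,0,0],"delta_rot":[0,0,-1]}
    - {"gripper":0.95,"xyz":[0,0,0],"delta_rot":[0,0,-1]}
    - {"gripper":0.95,"xyz":[0,0,0],"delta_rot":[0,0,-1]}
    - {"gripper":0.95,"xyz":[0,0,0],"delta_rot":[0,0,-1]}
    - {"gripper":0.95,"xyz":[0,0,0],"delta_rot":[0,0,-0.3]}
    - {"gripper":0.95,"xyz":[0,0,0],"delta_rot":[0,0,0]}
    - {"gripper":0.95,"xyz":[0,0,0],"delta_rot":[0,0,0]}

```text
clock: 21.5
tool_pos: [0.6183, -0.1024, 0.3117]
eef_rot: [[0.993, 0.119, -0.0], [0.119, -0.993, 0.0], [-0.0, -0.0, -1.0]]
wrist_force: [0.1, -0.1, 0.2]
width: 0.0156
grasp_force: 15.0
```

```bash
python3 - <<'E'
from h import *
delta(.505,-.317,.27)
E
```

```text
t 21.5 tcp [ 0.6183 -0.1024  0.3117] yaw 6.8 tilt [-0.  0. -1.] w 0.0156 gf 15.0 F [ 0.1 -0.1  0.2]
units [-3.45  4.99  1.04]
```

>>> carry_out:
  steps:
    - {"gripper":0.95,"xyz":[-0.49,0.71,0],"delta_rot":[0,0,0]}
    - {"gripper":0.95,"xyz":[-0.49,0.71,0],"delta_rot":[0,0,0]}
    - {"gripper":0.95,"xyz":[-0.49,0.71,0],"delta_rot":[0,0,0]}
    - {"gripper":0.95,"xyz":[-0.49,0.71,0],"delta_rot":[0,0,0]}
    - {"gripper":0.95,"xyz":[-0.49,0.71,0],"delta_rot":[0,0,0]}
    - {"gripper":0.95,"xyz":[-0.49,0.71,0],"delta_rot":[0,0,0]}
    - {"gripper":0.95,"xyz":[-0.49,0.71,0],"delta_rot":[0,0,0]}
    - {"gripper":0.95,"xyz":[0,0,0],"delta_rot":[0,0,0]}

```text
clock: 22.17
tool_pos: [0.5038, -0.3206, 0.3122]
eef_rot: [[0.994, 0.113, -0.0], [0.113, -0.994, -0.002], [-0.0, 0.002, -1.0]]
wrist_force: [-0.3, -0.5, 0.1]
width: 0.0156
grasp_force: 15.0
```

>>> carry_out:
  steps:
    - {"gripper":0.95,"xyz":[0,0,0.5],"delta_rot":[0,0,0]}
    - {"gripper":0.95,"xyz":[0,0,0.7],"delta_rot":[0,0,0]}
    - {"gripper":0.95,"xyz":[0,0,0.6],"delta_rot":[0,0,0]}
    - {"gripper":0.95,"xyz":[0,0,0.4],"delta_rot":[0,0,0]}
    - {"gripper":0.95,"xyz":[0,0,0.1],"delta_rot":[0,0,0]}
    - {"gripper":0.95,"xyz":[0,0,0],"delta_rot":[0,0,0]}
    - {"gripper":0.95,"xyz":[0,0,0],"delta_rot":[0,0,0]}
    - {"gripper":0.95,"xyz":[0,0,0],"delta_rot":[0,0,0]}

```text
clock: 22.83
tool_pos: [0.5067, -0.3166, 0.2215]
eef_rot: [[0.993, 0.12, 0.002], [0.12, -0.993, -0.002], [0.002, 0.002, -1.0]]
wrist_force: [0.6, -0.0, -0.1]
width: 0.0156
grasp_force: 15.0
```

>>> carry_out:
  steps:
    - {"gripper":0.95,"xyz":[0,0,0.3],"delta_rot":[0,0,0]}
    - {"gripper":0.95,"xyz":[0,0,0],"delta_rot":[0,0,0]}
    - {"gripper":0.66,"xyz":[0,0,0],"delta_rot":[0,0,0]}
    - {"gripper":0.66,"xyz":[0,0,0],"delta_rot":[0,0,0]}
    - {"gripper":0.66,"xyz":[0,0,0],"delta_rot":[0,0,0]}
    - {"gripper":0.66,"xyz":[0,0,-0.5],"delta_rot":[0,0,0]}
    - {"gripper":0.66,"xyz":[0,0,-1],"delta_rot":[0,0,0]}
    - {"gripper":0.66,"xyz":[0,0,-1],"delta_rot":[0,0,0]}

```text
clock: 23.5
tool_pos: [0.5053, -0.3156, 0.307]
eef_rot: [[0.993, 0.12, -0.004], [0.12, -0.993, 0.004], [-0.003, -0.004, -1.0]]
wrist_force: [0.9, -0.3, 0.5]
width: 0.032
grasp_force: 0.0
```

>>> carry_out:
  steps:
    - {"gripper":0.66,"xyz":[0,0,-1],"delta_rot":[0,0,0]}
    - {"gripper":0.66,"xyz":[0,0,-1],"delta_rot":[0,0,0]}
    - {"gripper":0.66,"xyz":[-0.9,0,0],"delta_rot":[0,0,0]}
    - {"gripper":0.66,"xyz":[0,0,0],"delta_rot":[0,0,0]}
    - {"gripper":0.66,"xyz":[0,0,0],"delta_rot":[0,0,0]}
    - {"gripper":0.66,"xyz":[0,0,0],"delta_rot":[0,0,0]}
    - {"gripper":0.66,"xyz":[0,0,0],"delta_rot":[0,0,0]}
    - {"gripper":0.66,"xyz":[0,0,0],"delta_rot":[0,0,0]}

```text
clock: 24.17
tool_pos: [0.4708, -0.3204, 0.387]
eef_rot: [[0.993, 0.12, -0.001], [0.12, -0.993, 0.001], [-0.001, -0.001, -1.0]]
wrist_force: [-0.6, -0.2, -0.8]
width: 0.032
grasp_force: 0.0
```

```bash
python3 - <<'E'
from h import *
im,P,K,T=look('wrist'); tubes(im,P); st()
im,P,K,T=look('scene','end.png'); tubes(im,P); lids(P,im)
cv2.imwrite('pics/endcrop.png',cv2.resize(im[110:300,80:410],None,fx=2.4,fy=2.4,interpolation=2))
E
```

```text
tube mid 507.0 -317.3 size [101.   23.2] cap dir 6.7 px [256. 121.] 1087
tube mid 511.3 -370.6 size [105.3  22.5] cap dir 7.3 px [297. 121.] 1086
t 24.22 tcp [ 0.4707 -0.3204  0.3871] yaw 6.9 tilt [-0.001  0.001 -1.   ] w 0.0322 gf 0.0 F [-0.7 -0.1 -0.1]
tube mid 513.0 -368.7 size [105.7  23.9] cap dir 8.5 px [117. 181.] 203
tube mid 507.7 -315.9 size [103.6  25.1] cap dir 6.5 px [136. 180.] 212
lid 95 [ 7. 74.] [ 0.1874 -0.7927  0.0631] [ 187.9 -791.5] [15.9 48. ] 56.2
lid 196 [358. 146.] [0.4182 0.2912 0.0638] [414.7 291.5] [41.8 46. ] 83.5
lid 208 [364. 165.] [0.4893 0.3005 0.0638] [486.6 302. ] [44.2 44.4] 28.2
lid 231 [372. 188.] [0.5663 0.3146 0.0639] [563.8 314.9] [42.  47.5] 85.4
```

View pics/endcrop.png

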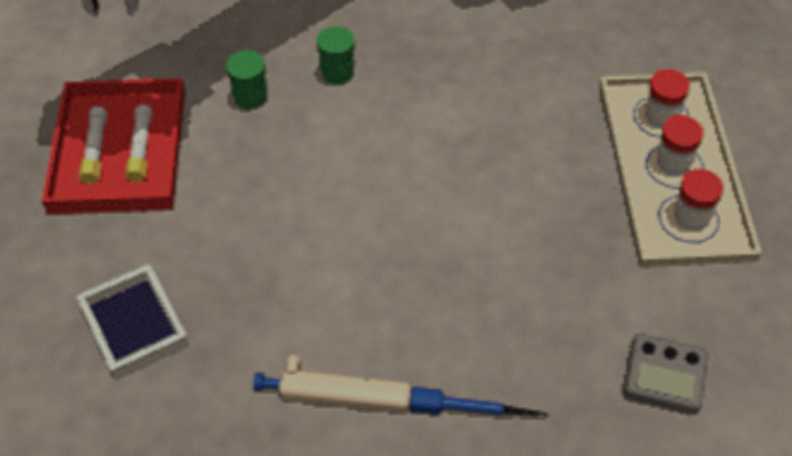

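Both tubes lie side by side in the red tray, at (90,145) and (138,145). The three jars stand on their circles at (663,110), (676,155) and (694,210), and the bystanders haven't moved. Handing in.

```bash
python3 -c "
from workcell import ticket; print(ticket.job_done())"
```

```text
the job is handed in; nothing more can be done
None
```

I handed the job in at about 24 s: both tubes lie flat side by side in the red tray, the three red-lidded jars stand within about 5 mm of the circle centres, and the pipette, dish and timer look unmoved; no verdict came back.

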